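Caliper a heatsink on the repair bench

TASK

Stand the small copper-edged heatsink on the caliper's base plate, in front of the brass anvil and clear of the open jaw, with its narrower width across the jaws. Then slide the caliper jaw shut by its orange tab until the heatsink is nipped squarely between jaw and anvil, hold a light steady pressure for about a second without rocking the jaw, and let go leaving the jaw closed on it. The fins bend easily, so press gently, and leave the other things on the bench alone.

Things in the scene. Friction and masses are not known exactly. Their poses are not given: they have to be found in the camera images.
- caliper: Bench caliper, fixed: grey base plate 150 (x) x 270 (y) mm, top 10 mm above the bench. Steel beam along y at x = +45 mm, top 28 mm above the bench. Two flat jaws reach from it to x = -50 mm, 14 mm thick, top 32 mm above the bench. Between them the plate is free from x = -75 to +28 mm. Fixed jaw's face at y = +70 mm; sliding jaw closes towards +y. Origin: centre of plate's underside, z up.
- fixed_jaw: Fixed jaw of the caliper, with a brass anvil screwed through it. Origin: foot of its face (looks to -y), on the plate's top, level with the middle of the anvil and jaws (x = -18 mm in the caliper's frame). Axes as the caliper's. The anvil pad, 26 mm wide (x), 18 mm tall, stands out of this face to -y by 5 to 17 mm, set differently each time, not measured; it does not move.
- carriage (a joint): Distance of the sliding jaw's face from the fixed jaw's face (not from the anvil) in m: grows as the jaw slides open to -y, up to 0.095. Starts 0.070 to 0.090. The slide has about 2.5 N of dry friction and stays where it is left.
- slider: Sliding jaw with dark carriage, display and orange tab. Origin: over the beam in the plane of its measuring face, 23 mm above the bench, 63 mm to +x of the jaws' middle; face looks to +y. Axes as the caliper's when not rocked. It has springy play about the vertical (40 Nm/rad): 5 N at the middle of the jaw rocks it about 0.008 rad; more than 0.03 rad counts as tilted.
- tab_top (a point): Centre of the top of the orange thumb tab on the sliding jaw, 69 mm above the bench. Tab: 12 mm (caliper y) x 24 mm (x), standing 35 mm above the carriage (top 34 mm above the bench), over the beam, its centre 24 mm behind (-y of) the jaw's measuring face. It may be pinched from above or pushed.
- heatsink: Finned heatsink, loose, 36 mm long (x), 28 to 32 mm wide (y, not known closer: it is what is measured), 28 mm tall, about 90 g, copper base and copper outer fins with aluminium fins between. Origin: centre of the underside, z up; the flat ends to grip are at x = +-18 mm. Good measuring pressure on it from the jaws is 3 to 7 N; above 15 N the fins bend.
- tube: Brass spacer tube standing upright, 26 mm outside, 35 mm tall, origin at its foot; to be left alone.
- cup: Small blue screw bowl, 56 mm across, 30 mm tall, origin at its foot; to be left alone.
- screwdriver: Red-handled screwdriver, about 160 mm long, lying along its x, origin under its middle; to be left alone.
Not all that is in view belongs to the job. Of the things like the heatsink, leave any that is blue or purple; of the rest the smaller one is meant.

How it is judged (in metres and radians):
On the way, in this order (a step that is already met when the one before it is completed fails the run):
1. the heatsink stands free on the base plate in front of the anvil, the sliding jaw still open and not touching it (x of heatsink in the frame of fixed_jaw between -0.012 and 0.012 m and y of heatsink in the frame of fixed_jaw between -0.08 and -0.018 m and z of heatsink in the frame of fixed_jaw below 0.003 m and angle between heatsink's own z axis and vertical below 0.1 rad and contact force between heatsink and the fingers below 0.1 N and contact force between heatsink and slider below 0.1 N and value of joint carriage above 0.06 m), for 0.2 s.
2. the sliding jaw presses the resting heatsink with 2 to 10 N, rocked by less than 0.025 rad, for 0.5 s, with no finger on the heatsink (contact force between heatsink and slider between 2 and 10 N and linear speed of heatsink below 0.005 m/s and contact force between heatsink and the fingers below 0.1 N and angle between the y axis of slider and the y axis of caliper, either way round below 0.025 rad), for 0.5 s.
At the end, for the whole second after the job is handed in: heatsink upright (0.05 rad), at rest on the base plate, within 12 mm of the jaws' middle, up at the anvil and square to the caliper (0.05 rad); sliding jaw still closed on it (no gap over 1.5 mm), rocked by under 0.02 rad; robot clear (x of heatsink in the frame of fixed_jaw between -0.012 and 0.012 m and y of heatsink in the frame of fixed_jaw between -0.036 and -0.018 m and z of heatsink in the frame of fixed_jaw below 0.003 m and y of heatsink in the frame of slider between 0.0138 and 0.017 m and angle between the y axis of heatsink and the y axis of caliper, either way round below 0.05 rad and angle between the y axis of slider and the y axis of caliper, either way round below 0.02 rad and angle between heatsink's own z axis and vertical below 0.05 rad and linear speed of heatsink below 0.01 m/s); the robot touches nothing.
It fails at once if the jaw presses on the heatsink with more than 15 N (contact force between heatsink and slider above 15 N).
It fails at once if the sliding jaw is tilted by more than 0.03 rad (angle between the y axis of slider and the y axis of caliper, either way round above 0.03 rad).
It fails at once if the tube, the cup or the screwdriver is shifted by more than 15 mm (distance of any of tube, cup, screwdriver from where it was at the start of the episode above 0.015 m).
It also fails if it takes over 64 s, if anything falls off the work surface, if the arm or the gripper's body presses on something with over 40 N, if the wrist force passes 120 N, or if a joint passes its speed limit or range.

ROBOT

A 6-joint arm with a two-finger parallel gripper is mounted at the origin on the work surface. World frame = base frame: x ahead of the robot, y to its left, z up, the work surface at z = 0. Lengths are in mm, angles in rad, forces in N, time in s.
With the tool pointing down it reaches from about 275 to 825 mm from the base axis. Payload 5.2 kg.
Tool frame: the origin (TCP) lies at the very end of the fingers, on their centre line; the grasp point (between the pads) lies 19 mm behind it; z points along the fingers, y is the line along which they close (so a half turn about z gives the same grasp; the last joint's range is limited). The gripper opens to 93 mm and grips with 3 to 60 N. Pads are 15 mm wide; open, the fingers measure 128 mm over their backs; the gripper's body (75 mm by 188 mm) begins 65 mm behind the grasp point.
Start: joints at [1.094, 0.259, 1.535, -0, 1.348, -0.203], TCP at [148.693, 529.524, 218.653] pointing down, gripper open.
Joint ranges: [-3.14, 3.14], [-0.91, 2.08], [0.19, 2.58], [-1.22, 4.36], [0.22, 2.71], [-3.12, 3.12]. Speed limits (rad/s): [2.57, 2.57, 3.14, 3.14, 3.14, 3.14].

INTERFACE

Orientations are given as [roll, pitch, yaw] about the fixed x, y, z axes, in that order (R = Rz(yaw) Ry(pitch) Rx(roll)).
In Python, from bench import robot gives the robot as it stands. The module is installed in compiled form; this text tells all that it offers. Calls block until the motion is done:
- robot.move_ptp(position, orientation): joint-space move of the TCP to a pose.
- robot.move_linear(position, ori=None, speed=150, f_stop=None): straight line of the TCP; ori=None keeps the orientation; speed is the mean speed in mm/s. With f_stop (N) it stops when the force on the tool has changed by that much, and returns True; else False.
- robot.move_j(angles): joint-space move.
- robot.move_gripper(opening): opening from 0.0 (shut) to 1.0 (fully open); the grip force is fixed at half the most; returns when the fingers have stopped.
- robot.sleep(seconds).
- robot.inverse_kinematics(position, orientation): joint angles nearest the present ones, or None.
- robot.get_image(name): name is "scene" or "top" or "wrist"; returns a dict with "img" (384x512x3 uint8, blue, green, red), "fovy" (degrees; the focal length in pixels is half the picture's height over the tangent of half this angle, whatever the lens; pixels are square), "cx", "cy" (the principal point, pixels), "k1" (the pictures are not rectified: a ray, as slopes to the right and down, at radius r is drawn at 1 + k1 r^2 times it, then the intrinsics apply), "eye" and "orientation" of the camera in the world. Camera axes: x right, y down, z forward; pixel columns grow to the right and rows downward; lengths in mm; the calibration is good to about 2 mm. A picture is of the moment at which its call begins. There is no depth.
A pose or a line that the arm cannot do raises robot.MotionError and nothing moves.
- robot.hand_in(): hands the job in; it is judged then, once.
Readings, each from a call of its own:
- robot.current_t(): time.
- robot.current_qpos(): joint angles.
- robot.current_joint_vel(): joint speeds.
- robot.current_joint_efforts(): joint torques, N m.
- robot.current_tcp_pos(): TCP position.
- robot.current_eef_rot(): TCP orientation.
- robot.current_contact_force(): force on the tool from outside, world axes, zero at the start.
- robot.current_ft_torque(): the same for the moment, N m.
- robot.current_gripper_width(): opening from 0.0 (shut) to 1.0 (fully open).
- robot.current_finger_force(): force on a finger pad.
Only numpy, scipy, OpenCV 4.12 (cv2) and the standard library are available. Lean on these libraries where they do the work, as an engineer would, in place of code of your own. Each camera call takes 0.05 s, during which the arm holds its last target. There are 200 camera calls.

## Working session

There is one attempt and no reset: what is moved stays moved. The work goes in short steps, each a Python script; the robot and the scene stay as the last script left them, time stands still between calls to the robot, and variables do not carry over. Pictures are saved under pics/ and viewed, at most 10 in all, crops included, and the job is handed in when it is done.

```bash
mkdir -p pics; cat > h.py <<'E'
import numpy as np, cv2
from bench import robot
from scipy.spatial.transform import Rotation as R
def snap(name, f=None):
    d=robot.get_image(name)
    if f: cv2.imwrite('pics/'+f+'.png', d['img'])
    return d
def K(d):
    f=d['img'].shape[0]/2/np.tan(np.radians(d['fovy'])/2)
    return f
def Rc(d): 
    o=np.array(d['orientation'],float)
    return o if o.shape==(3,3) else R.from_euler('xyz',o).as_matrix()
def ray(d,uv):
    uv=np.atleast_2d(np.array(uv,float)); f=K(d)
    p=(uv-[d['cx'],d['cy']])/f
    q=p.copy()
    for _ in range(20): q=p/(1+d['k1']*(q**2).sum(1,keepdims=True))
    return np.c_[q,np.ones(len(q))]@Rc(d).T
def plane(d,uv,z):
    r=ray(d,uv); e=np.array(d['eye']); return e+r*((z-e[2])/r[:,2])[:,None]
def proj(d,P):
    p=(np.atleast_2d(P)-np.array(d['eye']))@Rc(d); q=p[:,:2]/p[:,2:]
    q=q*(1+d['k1']*(q**2).sum(1,keepdims=True)); return q*K(d)+[d['cx'],d['cy']]
E
python3 - <<'E'
from h import *
a=snap('top','top0');b=snap('scene','scene0')
for d in(a,b): print({k:v for k,v in d.items() if k!='img'})
print(robot.current_eef_rot(),robot.current_t())
E
```

```text
{'fovy': 51.97690511632794, 'cx': 253.90155932836817, 'cy': 191.68795787879176, 'k1': -0.11291799639524114, 'eye': array([ 444.41260282,   21.61713489, 1205.93176177]), 'orientation': array([-3.08220064, -0.0125467 , -1.55276407])}
{'fovy': 54.09196911212416, 'cx': 254.71436803411365, 'cy': 195.42063511910965, 'k1': -0.0258872762437755, 'eye': array([1127.6869857 ,   27.49788655,  744.51658385]), 'orientation': array([-2.41681816,  0.0141931 ,  1.58523608])}
[-3.14001276e+00 -3.31214388e-04  2.86782671e+00] 0.1
```

View pics/top0.png

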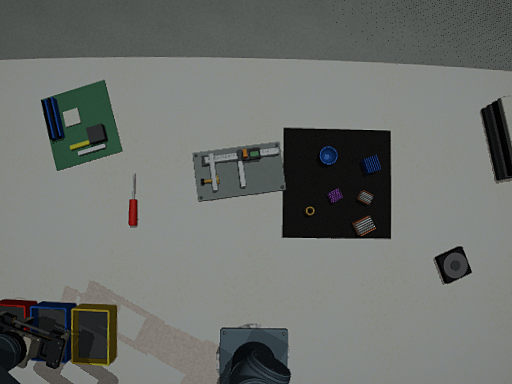

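View pics/scene0.png

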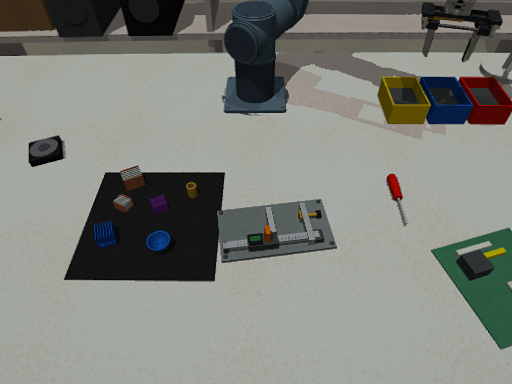

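The top view shows four heatsink-like blocks: blue (372,163), purple (335,196), small copper/aluminium (366,198) and larger copper/aluminium (364,226). The small copper one at (366,198) fits, because blue and purple are excluded and it is the smaller of the other two. The caliper plate is centred at about (239,172), with its fixed jaw on the left (world +y) and its beam towards +x.

```bash
cat >> h.py <<'E'
def down(yaw): return [np.pi,0,yaw]
E
python3 - <<'E'
from h import *
a=snap('top')
hs=plane(a,[366,198],28)[0]; c=plane(a,[[193,155],[279,143],[285,190],[200,201]],10); print(hs,c)
cc=c.mean(0); print(cc)
robot.move_ptp([cc[0]-40,cc[1],330],down(np.pi)) 
d=snap('wrist','w_cal'); print({k:v for k,v in d.items() if k!='img'}, robot.current_tcp_pos(), robot.current_eef_rot(), robot.current_qpos())
robot.move_ptp([hs[0]-40,hs[1],260],down(np.pi)) 
e=snap('wrist','w_hs'); print({k:v for k,v in e.items() if k!='img'}, robot.current_qpos(),robot.current_t())
import pickle; pickle.dump((d,e),open('w.pkl','wb'))
E
```

```text
[ 501.92667644 -332.15649823   28.        ] [[624.89261696 196.53674685  10.        ]
 [667.1374801  -66.54170019  10.        ]
 [522.72277964 -86.78975093  10.        ]
 [484.3669234  171.1861095   10.        ]]
[574.77995003  53.59785131  10.        ]
{'fovy': 71.66790803380947, 'cx': 259.586111547752, 'cy': 188.72337094583096, 'k1': -0.010891140887045021, 'eye': array([462.83851052,  54.11399957, 495.86858401]), 'orientation': array([ 2.87893401e+00, -1.29526505e-04,  1.57136994e+00])} [534.59708261  54.4495489  329.89362352] [ 3.14134209e+00 -2.11551751e-04 -3.14039254e+00] [-1.06338317e-01  1.85733339e-01  1.36152238e+00  2.26478913e-04
  1.59457416e+00 -1.67832937e+00]
{'fovy': 71.66790803380947, 'cx': 259.586111547752, 'cy': 188.72337094583096, 'k1': -0.010891140887045021, 'eye': array([ 390.67561868, -331.48918847,  426.27741497]), 'orientation': array([2.87801334e+00, 1.59313531e-04, 1.57153686e+00])} [-8.17320404e-01  2.68715798e-01  1.41938589e+00  4.11474150e-04
  1.45288267e+00 -2.38983141e+00] 3.9583
```

View pics/w_cal.png

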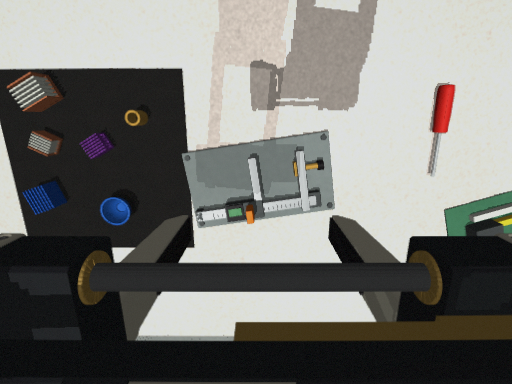

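View pics/w_hs.png

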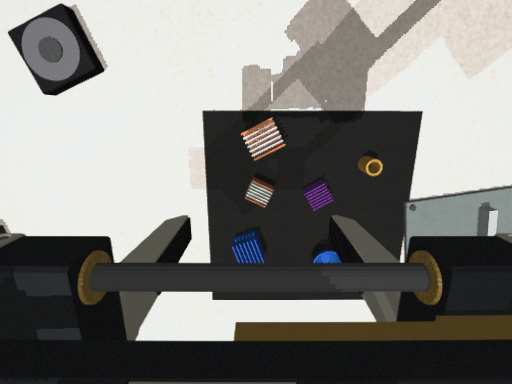

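In both wrist views the small copper heatsink is clear: (260,191) in the second, with the larger one at (263,139) and the purple one at (318,194). The caliper plate corners in the first view are near (183,153), (327,130), (334,210) and (199,227), with the orange tab at (250,213). Next I'll get the edges numerically and check the target in an enlarged crop.

```bash
python3 - <<'E'
from h import *; import pickle
d,e=pickle.load(open('w.pkl','rb'))
im=e['img']; hsv=cv2.cvtColor(im,cv2.COLOR_BGR2HSV)
# heatsink: non-black, non-purple/blue blob around (260,191)
m=((hsv[...,2]>60)&~((hsv[...,0]>95)&(hsv[...,0]<170)&(hsv[...,1]>90))).astype(np.uint8)
n,l,s,c=cv2.connectedComponentsWithStats(m)
sub=l[186:197,255:266]; k=np.bincount(sub[sub>0]).argmax(); print(s[k],c[k])
cn=max(cv2.findContours((l==k).astype(np.uint8),0,1)[0],key=cv2.contourArea)
bx=cv2.boxPoints(cv2.minAreaRect(cn)); print(bx, plane(e,bx,28)[:,:2])
cr=cv2.resize(im[115:220,220:345],None,fx=6,fy=5.7,interpolation=cv2.INTER_CUBIC); 
im2=d['img']; h2=cv2.cvtColor(im2,cv2.COLOR_BGR2HSV)
print('plate px',h2[140:150,230],'bench',h2[240,230],h2[180,350])
o=((h2[...,0]<14)&(h2[...,1]>180)&(h2[...,2]>120)).astype(np.uint8); o[:195]=0;o[230:]=0
ys,xs=np.nonzero(o[:,200:340]); print('tab px',xs.min()+200,xs.max()+200,ys.min(),ys.max(),len(xs))
cr2=cv2.resize(im2[120:235,170:345],None,fx=4.5,fy=4.5,interpolation=cv2.INTER_CUBIC)
cv2.imwrite('pics/c1.png',cr);cv2.imwrite('pics/c2.png',cr2)
E
```

```text
[244 177  30  31 566] [258.72968198 192.31978799]
[[242.40002 197.2    ]
 [252.80003 176.40001]
 [275.2     187.60002]
 [264.8     208.40001]] [[ 511.91633689 -358.36082489]
 [ 478.6020069  -341.88663001]
 [ 496.33170142 -307.27585827]
 [ 530.41477765 -323.19431114]]
plate px [[ 40   7 223]
 [ 45   7 223]
 [ 41   9 222]
 [ 18  20 212]
 [ 16  26 148]
 [ 13  20  90]
 [ 80  15  99]
 [ 83  18 116]
 [ 80  19 121]
 [ 86  15 119]] bench [ 38   9 223] [ 45   7 223]
tab px 246 253 211 222 19
```

View pics/c1.png

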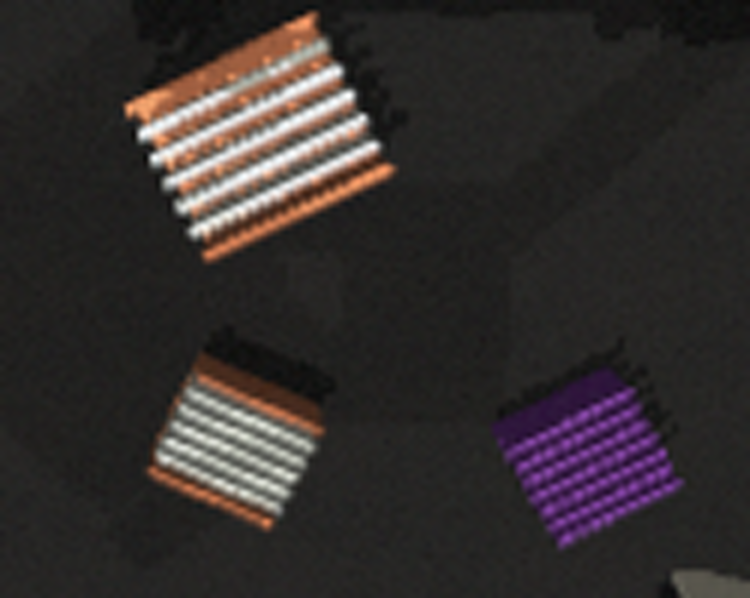

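View pics/c2.png

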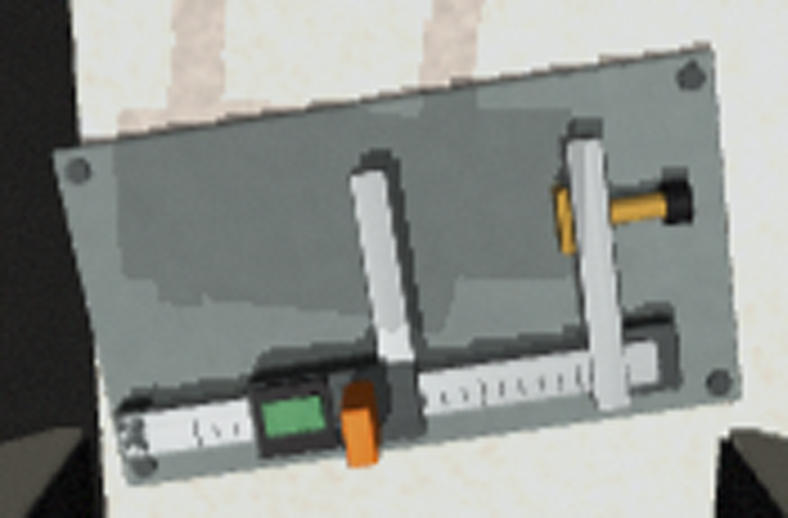

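The crop confirms the target: a small heatsink with two copper edges, its top corners at crop (200,375), (323,430), (270,528) and (150,468). The larger copper one is above it and the purple one to its right. The caliper crop shows the plate corners (55,150), (710,45), (740,398), (130,482), the tab top at about (361,437), the open jaw, and the anvil pad at x≈556–576.

```bash
cat > m.py <<'E'
from h import *; import pickle
d,e=pickle.load(open('w.pkl','rb'))
h=plane(e,np.array([[200,375],[323,430],[270,528],[150,468]])/[6,5.7]+[220,115],28)[:,:2]
L=((h[1]-h[0])+(h[2]-h[3]))/2; W=((h[3]-h[0])+(h[2]-h[1]))/2
hs=h.mean(0); hyaw=np.arctan2(L[1],L[0])
f=lambda p,z: plane(d,np.atleast_2d(p)/4.5+[170,120],z)[:,:2]
P=f([[55,150],[710,45],[740,398],[130,482]],10)
# rigid fit: caliper corners (x,y): (-75,-135),(-75,135),(75,135),(75,-135)
M=np.array([[-75,-135],[-75,135],[75,135],[75,-135.]])
c=P.mean(0); z=((M[:,0]-1j*M[:,1])*((P-c)[:,0]+1j*(P-c)[:,1])).sum(); cy=np.angle(z)
Rk=np.array([[np.cos(cy),-np.sin(cy)],[np.sin(cy),np.cos(cy)]])
tocal=lambda p:(np.atleast_2d(p)-c)@Rk
tow=lambda q:c+Rk@np.array(q,float)
if __name__=='__main__':
    print('hs',hs,np.degrees(hyaw),np.linalg.norm(L),np.linalg.norm(W))
    print('cal',c,np.degrees(cy),abs(z)/(M**2).sum(), (tocal(P)-M).round(1).tolist())
    print('tab',tocal(f([361,437],69)),'slide face',tocal(f([[385,170],[413,358]],32)),'fixed',tocal(f([[568,140],[597,408]],32)),'anvil',tocal(f([[556,187],[566,252]],28)))
    print('place',tow([-18,30]))
E
python3 m.py
```

```text
hs [ 506.82463898 -331.90201215] 62.59622462033013 35.58476359786893 30.343077008369274
cal [578.97817338  55.63269905] 8.704100726182135 0.9888394771568152 [[1.5, 1.7], [0.0, -1.6], [-0.0, -1.5], [-1.5, 1.4]]
tab [[ 45.76632895 -24.60774294]] slide face [[-48.29430476  -1.18614911]
 [ 29.13084291  -1.8010855 ]] fixed [[-49.14781747  70.61375719]
 [ 61.79827122  69.71451811]] anvil [[-30.91392204  64.26523086]
 [ -4.281198    65.12405499]]
place [556.64553131  82.56322258]
```

```bash
python3 - <<'E'
from h import *; from m import *
g=hyaw+np.pi/2; p=cy+np.pi/2
robot.move_gripper(0.66)
robot.move_ptp([*hs,110],down(g)); robot.move_linear([*hs,4],speed=90,f_stop=15)
print(robot.current_tcp_pos(),robot.current_eef_rot())
robot.move_gripper(0.0); print(robot.current_gripper_width()*93,robot.current_finger_force())
robot.move_linear([*hs,130],speed=150)
q=tow([-18,40])
robot.move_ptp([*q,110],down(p)); robot.move_linear([*q,40],speed=100)
print(robot.current_tcp_pos(),robot.current_gripper_width()*93,robot.current_t())
snap('scene','s1'); snap('wrist','w1')
E
```

```text
[ 507.24493045 -332.29109996    4.6830329 ] [-3.14122222e+00  1.23089820e-03  2.66335111e+00]
35.77362171013244 29.90741729736328
[555.67891056  92.31045243  40.43630772] 35.89357561471677 10.625
```

```bash
python3 - <<'E'
from h import *; from m import *
q=tow([-18,40])
print(robot.move_linear([*q,13],speed=20,f_stop=4), robot.current_tcp_pos(), robot.current_contact_force())
robot.move_gripper(0.48); robot.sleep(0.2)
print(robot.current_gripper_width()*93)
robot.move_linear([*q,110],speed=100)
robot.move_linear([*tow([-60,25]),230],speed=250)
snap('wrist','w2'); a=cv2.imread('pics/w2.png'); print(robot.current_t())
E
```

```text
True [554.97805593  92.43166554  14.17184345] [ 0.13969602 -0.23732296  5.22444248]
44.60132769351959
14.35
```

View pics/w2.png

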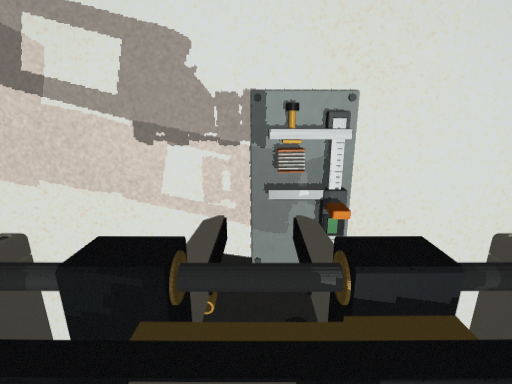

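The heatsink stands square at (291,160), just in front of the anvil pad at (292,140), with the jaw open at y≈194 px. Next I'll push the tab from behind with the fingers shut.

```bash
python3 - <<'E'
from h import *; from m import *
p=cy+np.pi/2; u=Rk@np.array([0,1.])
F=lambda: -float(np.array(robot.current_contact_force())[:2]@u)
ty=lambda: tocal(np.array(robot.current_tcp_pos())[:2])[0].round(2)
robot.move_gripper(0.0)
robot.move_ptp([*tow([45,-52]),120],down(p))
print('down stop',robot.move_linear([*tow([45,-52]),45],speed=70,f_stop=6), robot.current_tcp_pos(),F())
f0=F()
print('leg1',robot.move_linear([*tow([45,-14]),45],speed=15,f_stop=6),ty(),F()-f0,robot.current_t())
E
```

```text
down stop False [631.79480648  10.97610003  45.5757177 ] 0.15875729097713165
leg1 False [ 45.04 -14.13] 2.9811427000652437 19.825
```

```bash
cat > push.py <<'E'
from h import *; from m import *
u=Rk@np.array([0,1.])
F=lambda: -float(np.array(robot.current_contact_force())[:2]@u)-0.16
ty=lambda: tocal(np.array(robot.current_tcp_pos())[:2])[0].round(2)
E
python3 - <<'E'
from push import *
print('leg2',robot.move_linear([*tow([45,6]),45],speed=4,f_stop=3.0),ty(),F(),robot.current_t())
for i in range(4): robot.sleep(0.1); print(ty(),round(F(),2))
E
```

```text
leg2 True [44.95 -6.54] 0.8828814164932467 22.1917
[44.68 -6.59] 0.85
[44.62 -6.74] -0.47
[44.68 -7.  ] 0.14
[44.83 -7.14] -0.11
```

```bash
python3 - <<'E'
from push import *
y=ty()[1]
log=[]
while y<4:
    y+=0.4; s=robot.move_linear([*tow([45,y]),45],speed=4,f_stop=5)
    log.append((round(y,2),float(ty()[1]),round(F(),2),s))
    if F()>5: break
print(log,robot.current_t())
robot.sleep(0.1); print(ty(),F())
E
```

```text
[(np.float64(-6.74), -6.72, 0.2, False), (np.float64(-6.34), -6.55, 0.79, False), (np.float64(-5.94), -6.47, 2.75, False), (np.float64(-5.54), -6.36, 4.36, False), (np.float64(-5.14), -6.26, 5.79, False)] 23.925
[45.11 -6.23] 5.7919832613631765
```

```bash
python3 - <<'E'
from push import *
y=-5.14
while F()<6.9 and y<-4:
    y+=0.2; robot.move_linear([*tow([45,y]),45],speed=3,f_stop=4); robot.sleep(0.05)
L=[]
for i in range(7): L.append((float(ty()[1]),round(F(),2))); robot.sleep(0.2)
print(y,L,robot.current_t())
d=snap('wrist','w3'); cv2.imwrite('pics/top3.png',cv2.resize(snap('top')['img'][130:215,180:300],None,fx=6,fy=6,interpolation=2))
E
```

```text
-4.539999999999999 [(-6.11, 7.43), (-6.15, 7.46), (-6.17, 6.35), (-6.14, 7.57), (-6.13, 7.68), (-6.16, 7.85), (-6.14, 6.65)] 26.325
```

View pics/top3.png

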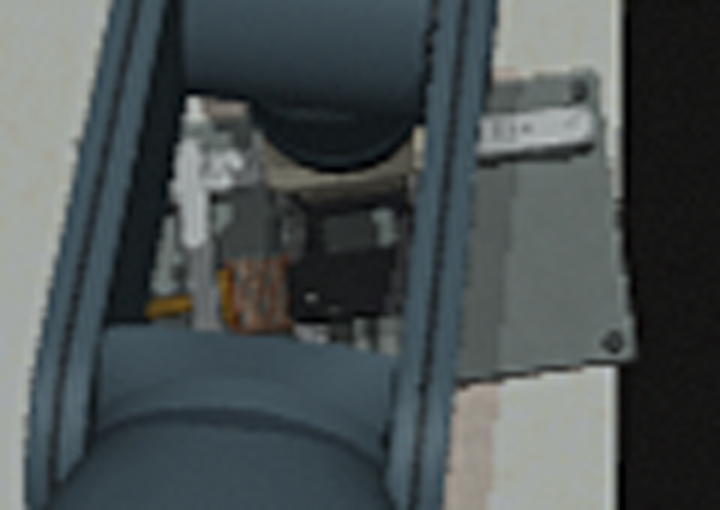

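The top crop shows the heatsink (about 230–290, 295) right up against the brass pad at about 225. The pressure held steady at about 7.3 N on the tab for 1.4 s. Now I'll let go and check.

```bash
python3 - <<'E'
from push import *
robot.move_linear([*tow([45,-25]),45],speed=40)
robot.move_linear([*tow([45,-25]),130],speed=100)
robot.move_linear([*tow([-70,0]),200],speed=250)
robot.sleep(0.3)
d=snap('wrist'); c0=proj(d,[*tow([-10,40]),30])[0].astype(int); print(c0,robot.current_t(),robot.current_contact_force())
x,y=np.maximum(c0-[70,55],0); cv2.imwrite('pics/c4.png',cv2.resize(d['img'][y:y+110,x:x+140],None,fx=5,fy=5,interpolation=2))
E
```

```text
[307 143] 29.1333 [-0.62738497  0.47266208  0.60499997]
```

View pics/c4.png

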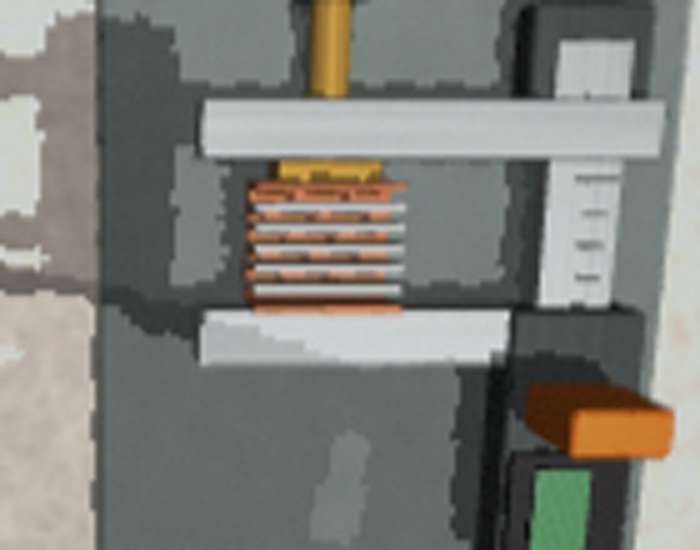

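The crop shows the heatsink (250–405, 185–310) nipped squarely between the anvil pad (280–380, 170) and the closed jaw (y≈310). The robot is clear of everything.

```bash
python3 -c "
from bench import robot
print(robot.hand_in())"
```

```text
the job is handed in; nothing more can be done
None
```

I handed the job in with the heatsink nipped squarely between anvil and jaw, after about 1.4 s of steady pressure (about 5 N estimated on the heatsink). The jaw stayed closed and the robot is clear; no verdict came back.

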